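# Move burned-in components to the carrier tray in sequence

### The job

The four components on the burn-in strip have finished their test: move them all into the carrier tray, one per pocket, keeping their sequence, so that the one at the strip's terminal-block end (the robot's left) goes into the pocket next to the tray's index post, the next one into the next pocket, and so on to the far end. Set each down flat on its pocket's floor and upright, without dropping or tipping it, let go of it, and leave the multimeter, solder spool and screwdriver where they are.

Things in the scene. Friction and masses are not known exactly. Their poses are not given: they have to be found in the camera images.
- capacitor: loose can capacitor: upright black cylinder, diameter 35, height 55 mm, bare metal top with a cross. About 0.07 kg. Origin: centre of its underside, z up.
- transformer: loose small mains transformer: upright dark laminated core 24 x 46 x 42 mm (x, y, height) with a copper winding that bulges through it, 40 (x) x 30 (y) mm, from 6 to 36 mm height. About 0.25 kg. Grasp along x over the winding (40 mm wide). Origin: centre of its underside, z up, y along the core's long side.
- heatsink: loose finned aluminium heat sink block 36 x 46 x 40 mm (x, y, height), upright fins that run along x. Solid to the touch. About 0.10 kg. Grasp along x (36 mm wide). Origin: centre of its underside, z up.
- relay: loose plug-in relay: smooth white square box on a black foot, 34 x 34 x 62 mm high. About 0.09 kg. Origin: centre of its underside, z up, x and y across its faces.
- adapter_round: round green adapter plate, diameter 62 mm, under the capacitor; fixed to the burn-in strip; one component stands on it at the start. 12 mm thick, top 26 mm above the table. Origin: centre of its underside, z up, x across the strip, y along the strip towards its terminal-block end (robot's left)
- adapter_oblong: oblong green adapter plate, 50 x 64 mm, under the transformer; fixed to the burn-in strip; one component stands on it at the start. 12 mm thick, top 26 mm above the table. Origin: centre of its underside, z up, x across the strip, y along the strip towards its terminal-block end (robot's left)
- adapter_square: square green adapter plate, 62 x 62 mm, under the heat sink; fixed to the burn-in strip; one component stands on it at the start. 12 mm thick, top 26 mm above the table. Origin: centre of its underside, z up, x across the strip, y along the strip towards its terminal-block end (robot's left)
- adapter_cross: cross-shaped green adapter plate, 66 x 64 mm, under the relay; fixed to the burn-in strip; one component stands on it at the start. 12 mm thick, top 26 mm above the table. Origin: centre of its underside, z up, x across the strip, y along the strip towards its terminal-block end (robot's left)
- tray: fixed grey carrier tray, 78 (x) x 294 (y) mm, with a row of four equal pockets, centres at x = 0, y = -108, -36, +36, +108 mm in its frame; each 66 x 66 mm inside, floor 6 mm and tops of the 6 mm thick walls 16 mm above the table. Any component fits any pocket; keep the transformer's and heat sink's y roughly along the tray's y. Origin: centre of its underside, z up.
- index_post: fixed grey end block 60 x 24 x 16 mm with a round brass post (diameter 22, top 42 mm above the table), adjoining one end of the tray, at y = +159 or -159 mm in the tray's frame; the other end has a like block without a post. Origin: centre of its underside.
- multimeter: bystander: hand-held multimeter lying on the table, 180 x 88 x 44 mm. Origin: centre of its underside.
- wire_spool: bystander: spool of solder standing on a flange, diameter 60, height 40 mm. Origin: centre of its underside.
- screwdriver: bystander: screwdriver with a red handle lying on the table, about 200 mm long, under 40 mm high.
Not all that is in view belongs to the job. Leave any green look-alike of the relay alone.

How it is judged:
At the end, for the whole second after the job is handed in: Each component stands released, at rest and upright (0.1 rad) on the floor (4 mm) of its own tray pocket, within 20 mm of its centre in x and y; their order from the index post is that of their adapters from the strip's terminal-block end (robot's left) (x of capacitor in the frame of tray between -0.02 and 0.02 m and z of capacitor in the frame of tray between 0.002 and 0.01 m and angle between each of capacitor, transformer, heatsink, relay's own z axis and vertical below 0.1 rad and (y of capacitor in the frame of tray between -0.128 and -0.088 m or y of capacitor in the frame of tray between -0.056 and -0.016 m or y of capacitor in the frame of tray between 0.016 and 0.056 m or y of capacitor in the frame of tray between 0.088 and 0.128 m) and linear speed of each of capacitor, transformer, heatsink, relay below 0.02 m/s and angular speed of each of capacitor, transformer, heatsink, relay below 0.2 rad/s and contact force between each of capacitor, transformer, heatsink, relay and the fingers below 0.1 N and x of transformer in the frame of tray between -0.02 and 0.02 m and z of transformer in the frame of tray between 0.002 and 0.01 m and (y of transformer in the frame of tray between -0.128 and -0.088 m or y of transformer in the frame of tray between -0.056 and -0.016 m or y of transformer in the frame of tray between 0.016 and 0.056 m or y of transformer in the frame of tray between 0.088 and 0.128 m) and x of heatsink in the frame of tray between -0.02 and 0.02 m and z of heatsink in the frame of tray between 0.002 and 0.01 m and (y of heatsink in the frame of tray between -0.128 and -0.088 m or y of heatsink in the frame of tray between -0.056 and -0.016 m or y of heatsink in the frame of tray between 0.016 and 0.056 m or y of heatsink in the frame of tray between 0.088 and 0.128 m) and x of relay in the frame of tray between -0.02 and 0.02 m and z of relay in the frame of tray between 0.002 and 0.01 m and (y of relay in the frame of tray between -0.128 and -0.088 m or y of relay in the frame of tray between -0.056 and -0.016 m or y of relay in the frame of tray between 0.016 and 0.056 m or y of relay in the frame of tray between 0.088 and 0.128 m) and ((y of adapter_round in the frame of adapter_oblong above 0 m and horizontal distance between capacitor and index_post below 0.087 m and horizontal distance between transformer and index_post above 0.087 m) or (y of adapter_round in the frame of adapter_oblong above 0 m and horizontal distance between capacitor and index_post below 0.159 m and horizontal distance between transformer and index_post above 0.159 m) or (y of adapter_round in the frame of adapter_oblong above 0 m and horizontal distance between capacitor and index_post below 0.231 m and horizontal distance between transformer and index_post above 0.231 m) or (y of adapter_oblong in the frame of adapter_round above 0 m and horizontal distance between transformer and index_post below 0.087 m and horizontal distance between capacitor and index_post above 0.087 m) or (y of adapter_oblong in the frame of adapter_round above 0 m and horizontal distance between transformer and index_post below 0.159 m and horizontal distance between capacitor and index_post above 0.159 m) or (y of adapter_oblong in the frame of adapter_round above 0 m and horizontal distance between transformer and index_post below 0.231 m and horizontal distance between capacitor and index_post above 0.231 m)) and ((y of adapter_round in the frame of adapter_square above 0 m and horizontal distance between capacitor and index_post below 0.087 m and horizontal distance between heatsink and index_post above 0.087 m) or (y of adapter_round in the frame of adapter_square above 0 m and horizontal distance between capacitor and index_post below 0.159 m and horizontal distance between heatsink and index_post above 0.159 m) or (y of adapter_round in the frame of adapter_square above 0 m and horizontal distance between capacitor and index_post below 0.231 m and horizontal distance between heatsink and index_post above 0.231 m) or (y of adapter_square in the frame of adapter_round above 0 m and horizontal distance between heatsink and index_post below 0.087 m and horizontal distance between capacitor and index_post above 0.087 m) or (y of adapter_square in the frame of adapter_round above 0 m and horizontal distance between heatsink and index_post below 0.159 m and horizontal distance between capacitor and index_post above 0.159 m) or (y of adapter_square in the frame of adapter_round above 0 m and horizontal distance between heatsink and index_post below 0.231 m and horizontal distance between capacitor and index_post above 0.231 m)) and ((y of adapter_round in the frame of adapter_cross above 0 m and horizontal distance between capacitor and index_post below 0.087 m and horizontal distance between relay and index_post above 0.087 m) or (y of adapter_round in the frame of adapter_cross above 0 m and horizontal distance between capacitor and index_post below 0.159 m and horizontal distance between relay and index_post above 0.159 m) or (y of adapter_round in the frame of adapter_cross above 0 m and horizontal distance between capacitor and index_post below 0.231 m and horizontal distance between relay and index_post above 0.231 m) or (y of adapter_cross in the frame of adapter_round above 0 m and horizontal distance between relay and index_post below 0.087 m and horizontal distance between capacitor and index_post above 0.087 m) or (y of adapter_cross in the frame of adapter_round above 0 m and horizontal distance between relay and index_post below 0.159 m and horizontal distance between capacitor and index_post above 0.159 m) or (y of adapter_cross in the frame of adapter_round above 0 m and horizontal distance between relay and index_post below 0.231 m and horizontal distance between capacitor and index_post above 0.231 m)) and ((y of adapter_oblong in the frame of adapter_square above 0 m and horizontal distance between transformer and index_post below 0.087 m and horizontal distance between heatsink and index_post above 0.087 m) or (y of adapter_oblong in the frame of adapter_square above 0 m and horizontal distance between transformer and index_post below 0.159 m and horizontal distance between heatsink and index_post above 0.159 m) or (y of adapter_oblong in the frame of adapter_square above 0 m and horizontal distance between transformer and index_post below 0.231 m and horizontal distance between heatsink and index_post above 0.231 m) or (y of adapter_square in the frame of adapter_oblong above 0 m and horizontal distance between heatsink and index_post below 0.087 m and horizontal distance between transformer and index_post above 0.087 m) or (y of adapter_square in the frame of adapter_oblong above 0 m and horizontal distance between heatsink and index_post below 0.159 m and horizontal distance between transformer and index_post above 0.159 m) or (y of adapter_square in the frame of adapter_oblong above 0 m and horizontal distance between heatsink and index_post below 0.231 m and horizontal distance between transformer and index_post above 0.231 m)) and ((y of adapter_oblong in the frame of adapter_cross above 0 m and horizontal distance between transformer and index_post below 0.087 m and horizontal distance between relay and index_post above 0.087 m) or (y of adapter_oblong in the frame of adapter_cross above 0 m and horizontal distance between transformer and index_post below 0.159 m and horizontal distance between relay and index_post above 0.159 m) or (y of adapter_oblong in the frame of adapter_cross above 0 m and horizontal distance between transformer and index_post below 0.231 m and horizontal distance between relay and index_post above 0.231 m) or (y of adapter_cross in the frame of adapter_oblong above 0 m and horizontal distance between relay and index_post below 0.087 m and horizontal distance between transformer and index_post above 0.087 m) or (y of adapter_cross in the frame of adapter_oblong above 0 m and horizontal distance between relay and index_post below 0.159 m and horizontal distance between transformer and index_post above 0.159 m) or (y of adapter_cross in the frame of adapter_oblong above 0 m and horizontal distance between relay and index_post below 0.231 m and horizontal distance between transformer and index_post above 0.231 m)) and ((y of adapter_square in the frame of adapter_cross above 0 m and horizontal distance between heatsink and index_post below 0.087 m and horizontal distance between relay and index_post above 0.087 m) or (y of adapter_square in the frame of adapter_cross above 0 m and horizontal distance between heatsink and index_post below 0.159 m and horizontal distance between relay and index_post above 0.159 m) or (y of adapter_square in the frame of adapter_cross above 0 m and horizontal distance between heatsink and index_post below 0.231 m and horizontal distance between relay and index_post above 0.231 m) or (y of adapter_cross in the frame of adapter_square above 0 m and horizontal distance between relay and index_post below 0.087 m and horizontal distance between heatsink and index_post above 0.087 m) or (y of adapter_cross in the frame of adapter_square above 0 m and horizontal distance between relay and index_post below 0.159 m and horizontal distance between heatsink and index_post above 0.159 m) or (y of adapter_cross in the frame of adapter_square above 0 m and horizontal distance between relay and index_post below 0.231 m and horizontal distance between heatsink and index_post above 0.231 m))); the robot touches nothing.
It fails at once if a component is tipped over (past 0.6 rad) (angle between any of capacitor, transformer, heatsink, relay's own z axis and vertical above 0.6 rad).
It fails at once if a component is dropped (falls free from more than about 25 mm) ((linear speed of capacitor above 0.7 m/s and contact force between capacitor and the fingers below 0.02 N) or (linear speed of transformer above 0.7 m/s and contact force between transformer and the fingers below 0.02 N) or (linear speed of heatsink above 0.7 m/s and contact force between heatsink and the fingers below 0.02 N) or (linear speed of relay above 0.7 m/s and contact force between relay and the fingers below 0.02 N)).
It fails at once if the multimeter is moved more than 30 mm (distance of multimeter from where it was at the start of the episode above 0.03 m).
It fails at once if the wire spool is moved more than 30 mm (distance of wire_spool from where it was at the start of the episode above 0.03 m).
It fails at once if the screwdriver is moved more than 30 mm (distance of screwdriver from where it was at the start of the episode above 0.03 m).
It also fails if it takes over 99 s, if anything falls off the work surface, if the arm or the gripper's body presses on something with over 40 N, if the wrist force passes 120 N, or if a joint passes its speed limit or range.

### The arm

A 7-joint arm with a two-finger parallel gripper is mounted at the origin on the work surface. World frame = base frame: x ahead of the robot, y to its left, z up, the work surface at z = 0. Lengths are in m, angles in rad, forces in N, time in s.
With the tool pointing down it reaches from about 0.35 to 0.9 m from the base axis. Payload 19.9 kg.
Tool frame: the origin (TCP) lies at the very end of the fingers, on their centre line; the grasp point (between the pads) lies 19 mm behind it (r.grasp_offset is the distance from the TCP to the grasp point, in m); z points along the fingers, y is the line along which they close (so a half turn about z gives the same grasp; the last joint's range is limited). The gripper opens to 94 mm and grips with 3 to 60 N. Pads are 16 mm wide; open, the fingers measure 119 mm over their backs; the gripper's body (75 mm by 177 mm) begins 78 mm behind the grasp point.
Start: joints at [1.069, 0.417, -0.01, 1.614, 0.005, 1.111, -0.053], TCP at [0.278, -0.56, 0.169] pointing down, gripper open.
Joint ranges: [-2.81, 2.81], [-0.39, 2.02], [-1.27, 1.25], [0.06, 2.57], [-1.19, 4.33], [0.19, 2], [-2.82, 2.82]. Speed limits (rad/s): [1.89, 1.89, 2.39, 2.39, 3.01, 3.01, 3.01].

### API

Orientations are given as a unit quaternion [w, x, y, z].
In Python, from workcell import status, cams, order, nets, r gives the robot as it stands. The module is installed in compiled form; this text tells all that it offers.
- The arm moves only by the tool carry_out, never from a script. Its argument "rows" is a list of rows, each an object with "slide": the shift along the tool's x, y, z in units of 30 mm (1.0 is 30 mm), a list of three; "angular": the turn, a rotation vector about the tool's x, y, z in units of 8 degrees (1.0 is 8 degrees), a list of three. In form: [{"slide": [x, y, z], "angular": [wx, wy, wz]}, ...]. A call has 1 to 5 rows; each row shifts and turns the commanded pose from where the row before left it, along the tool's axes as they then stand; what a row does not reach is not made up. A row lasts 1/8 s, in which the tool goes at most 62.5 mm and 10.7 degrees, less where a joint would pass 70% of its speed; a pose out of reach is approached as far as the arm can. A call is refused whole if a number of a shift passes 1 or a number of a turn 1, either way. A call with a gripper value outside its range is refused whole. "fingers" is the opening, from 0 (shut) to 1 (fully open), set as the call begins (left out, the last holds). The fingers move at their own pace and stop on an object; "squeeze" is the grip in N (left out, the last holds). Time passes only in rows, so rows that do not move let the fingers close. It gives the time, the measured TCP pose, the force, the opening and the grip force at its end, in the units of the state.
- status.get_state(): the state, without advancing time (a new reading comes with each control period).
- cams.capture(name): name is "scene" or "top" or "wrist"; returns a dict with "color" (480x640x3 uint8, blue, green, red), "depth" (480x640 float32, m along the optical axis (not along the pixel's ray), 0 where there is no reading), "fx", "fy", "cx", "cy" (pixels), "R" (3x3) and "t" (3): a world point X has camera coordinates R X + t. Camera axes: x right, y down, z forward; pixel columns grow to the right and rows downward; lengths in m; the calibration is good to about 2 mm. A picture is of the moment at which its call begins.
- order.sign_off(): hands the job in; it is judged then, once.
Trained networks look in a picture, given as the dict that the camera call returned (one of the last four; its "shot" number tells which), for a name from the list of things; names that differ only in an ending like _2 or _b are one class to them, and where a whole thing is asked for, a point or a joint stands for the part that bears it (a point fixed in the world has none). Each returns a list of dicts, best first, with "conf" (0 to 1); they miss things now and then, are a little off and sometimes report something else, mostly with a low value. They report only what shows in the picture. A call takes as long as a camera call. They do not tell look-alikes from the thing itself.
- nets.silhouettes(picture, thing): "mask" (480x640 bool, what is visible of it) and "xy" ([column, row] in pixels, amid what is visible of it).
- nets.pinpoint(picture, thing): "xy" ([column, row] in pixels: a listed point, or the origin of a listed thing).
The state is a dict: "time": time; "qpos": joint angles; "joint_vel": joint speeds; "tau": joint torques, N m; "tool_pos": TCP position; "ee_rot": TCP orientation; "wrist_force": force on the tool from outside, world axes, zero at the start; "moment": the same for the moment, N m; "gripper_width": opening from 0.0 (shut) to 1.0 (fully open); "finger_force": force on a finger pad.
Only numpy, scipy, OpenCV 4.12 (cv2) and the standard library are available. Lean on these libraries where they do the work, as an engineer would, in place of code of your own. Each camera call takes 0.05 s, during which the arm holds its last target. There are 200 camera calls.

## Working session

There is one attempt and no reset: what is moved stays moved. The work goes in short steps, Python scripts to look and compute and a tool call to move; the robot and the scene stay as the last step left them, time stands still between calls to the robot, and variables do not carry over. Pictures are saved under pics/ and viewed, at most 14 in all, crops included, and the job is handed in when it is done.

Besides the shell and the picture viewer there is one more tool, called after ">>>" as name([rows], argument=value, ...), one row to a line, values as JSON. carry_out: Moves the arm, as the interface text tells. Its arguments: {"type":"object","properties":{"rows":{"type":"array"},"fingers":{"type":"number"},"squeeze":{"type":"number"}},"required":["rows"]}

```bash
mkdir -p pics
python3 - <<'E'
from workcell import status, cams, r
import cv2
print(status.get_state(), r.grasp_offset)
for n in("scene","top"):
    p=cams.capture(n); cv2.imwrite(f"pics/{n}0.png",p["color"]); print(n,p["R"],p["t"],p["fx"])
E
```

```text
{'time': 0.0, 'qpos': array([ 1.06850388,  0.41794546, -0.01030758,  1.61418079,  0.00470601,
        1.11065974, -0.05301609]), 'joint_vel': array([ 0.00063737,  0.00140221,  0.00020119,  0.00042211, -0.001339  ,
       -0.00117243, -0.00057638]), 'tau': array([ 6.44533839e-05, -8.51235437e+01,  6.39102850e-01, -4.25996447e+01,
       -4.89131617e-02,  1.85332383e-02,  1.21786898e-04]), 'tool_pos': array([ 0.27771519, -0.55945127,  0.16814029]), 'ee_rot': array([-5.57056634e-04,  9.73575931e-01,  2.28362792e-01, -1.78114513e-04]), 'wrist_force': array([-0.88874076,  0.68837402, -0.60303026]), 'moment': array([ 0.01221504,  0.03133034, -0.01104118]), 'finger_force': 0.0, 'gripper_width': 1.0001907949164548} 0.0188
scene [[ 0.79449398  0.60687806 -0.02187097]
 [ 0.30103781 -0.42487071 -0.85373364]
 [-0.52740455  0.67170224 -0.52025046]] [-0.52585674 -0.10065102  1.47650373] 438.30009924932494
top [[ 1.13191692e-02 -9.99935515e-01  9.17657980e-04]
 [-9.80830828e-01 -1.12814336e-02 -1.94534355e-01]
 [ 1.94532163e-01  1.30190005e-03 -9.80895276e-01]] [0.03643818 0.61792794 1.23415652] 536.0807616630252
```

View pics/scene0.png

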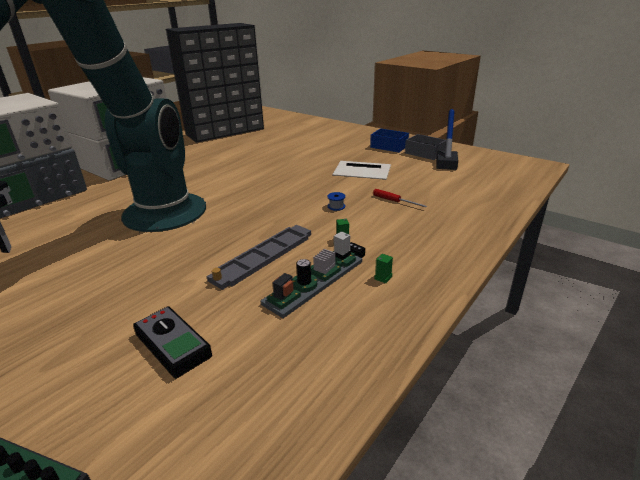

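View pics/top0.png

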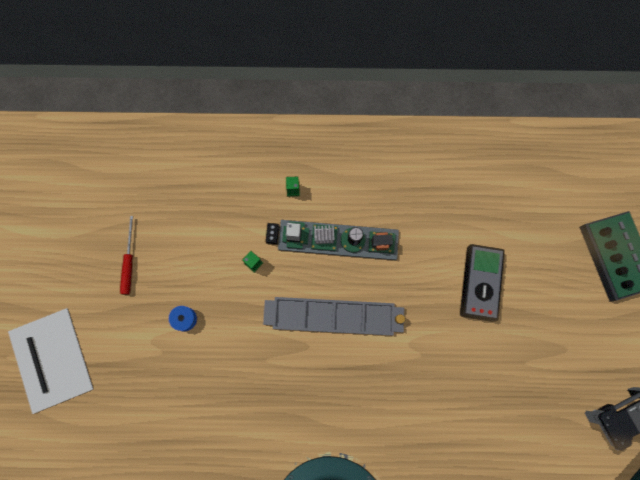

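The scene view shows the strip's terminal block at (357,248) on the robot's left and the tray's brass post at (216,272).

The top view has the terminal block at (272,234), relay at (293,232), heat sink at (324,234), capacitor at (355,235) and transformer at (382,242). The post is at (401,320), on the robot's right. So the relay goes in the pocket beside the post, then heat sink, capacitor and transformer.

What could be taken for the relay: the green boxes at (292,186) and (252,261), which are decoys. The white-topped box at (293,232) on the cross plate is the relay.

```bash
cat > h.py <<'E'
from workcell import status, cams, nets, r
import numpy as np, cv2
def world(p):
    v,u=np.mgrid[:480,:640]; d=p["depth"]
    c=np.stack([(u-p["cx"])/p["fx"]*d,(v-p["cy"])/p["fy"]*d,d],-1)
    w=(c-p["t"])@p["R"]; w[d==0]=np.nan
    return w
def rect(P):
    (c,s,a)=cv2.minAreaRect((P[:,:2]*1000).astype(np.float32)); a=(a+45)%90-45
    return np.round(c,1),np.round(s,1),round(a,1)
def tool():
    s=status.get_state(); from scipy.spatial.transform import Rotation as Ro
    return s,Ro.from_quat(np.roll(s["ee_rot"],-1)).as_matrix()
E
python3 - <<'E'
from h import *
p=cams.capture("top"); w=world(p)
cv2.imwrite("pics/crop.png",cv2.resize(p["color"][170:350,230:430],None,fx=3.5,fy=3.2))
H={"capacitor":55,"transformer":42,"heatsink":40,"relay":62}
for n in list(H)+["tray","index_post","adapter_round","adapter_oblong","adapter_square","adapter_cross","multimeter","wire_spool"]:
    for o in nets.silhouettes(p,n)[:2]:
        q=w[o["mask"]]; q=q[~np.isnan(q[:,0])]
        z=np.percentile(q[:,2],95); t=q[abs(q[:,2]-z)<.006]
        print(n,round(o["conf"],2),np.round(o["xy"]),"z95",round(z,4),rect(t),"med",np.round(np.median(t,0),4))
E
```

```text
capacitor 0.64 [355. 235.] z95 0.0841 (array([652.4, -55.3]), array([32.1, 33.2]), -43.1) med [ 0.6519 -0.054   0.0812]
transformer 0.74 [384. 242.] z95 0.0706 (array([ 640. , -122.3]), array([36.3, 44.5]), 20.8) med [ 0.6414 -0.122   0.0677]
heatsink 0.56 [323. 235.] z95 0.0683 (array([655.9,  20. ]), array([33.3, 43.7]), 0.6) med [0.6554 0.0223 0.066 ]
relay 0.64 [293. 186.] z95 0.0656 (array([784.7, 100.1]), array([31.2, 30.1]), 1.7) med [0.7839 0.1001 0.0626]
relay 0.6 [252. 262.] z95 0.0656 (array([590.5, 194.6]), array([31.4, 29.1]), -43.1) med [0.5899 0.1936 0.0625]
tray 0.75 [334. 316.] z95 0.0179 (array([462.2,  -6.2]), array([294.6,  78.3]), -2.4) med [ 0.4632 -0.0066  0.0159]
index_post 0.73 [400. 320.] z95 0.0435 (array([ 456.3, -164. ]), array([19.7, 19.2]), -1.4) med [ 0.4544 -0.1637  0.0417]
index_post 0.7 [128. 270.] z95 0.0279 (array([559.1, 506.5]), array([97.8, 22.3]), 1.3) med [0.5574 0.5068 0.025 ]
adapter_round 0.81 [348. 242.] z95 0.0304 (array([645.3, -50.6]), array([59.1, 48.8]), -24.9) med [ 0.6413 -0.0405  0.0269]
adapter_oblong 0.65 [385. 246.] z95 0.0311 
[... 356 characters left out ...]
7.] z95 0.0179 (array([462.2,  -6.8]), array([295.2,  78.3]), -2.4) med [ 0.463  -0.0066  0.0159]
adapter_cross 0.54 [303. 237.] z95 0.0305 (array([660.2,  90.3]), array([67.1, 62.5]), 1.3) med [0.6549 0.0767 0.027 ]
adapter_cross 0.49 [351. 242.] z95 0.0376 (array([647.1, -52.1]), array([56.7, 21.4]), 38.8) med [ 0.6388 -0.0572  0.0357]
multimeter 0.59 [479. 285.] z95 0.0428 (array([ 546.8, -370.3]), array([ 83.9, 175.6]), -8.0) med [ 0.5411 -0.37    0.0391]
multimeter 0.35 [354. 235.] z95 0.0844 (array([652.3, -55.8]), array([31.2, 32.3]), -34.3) med [ 0.6505 -0.056   0.0814]
wire_spool 0.62 [182. 317.] z95 0.0442 (array([450.7, 360.3]), array([57.6, 58.5]), 1.8) med [0.4506 0.3604 0.0409]
```

View pics/crop.png

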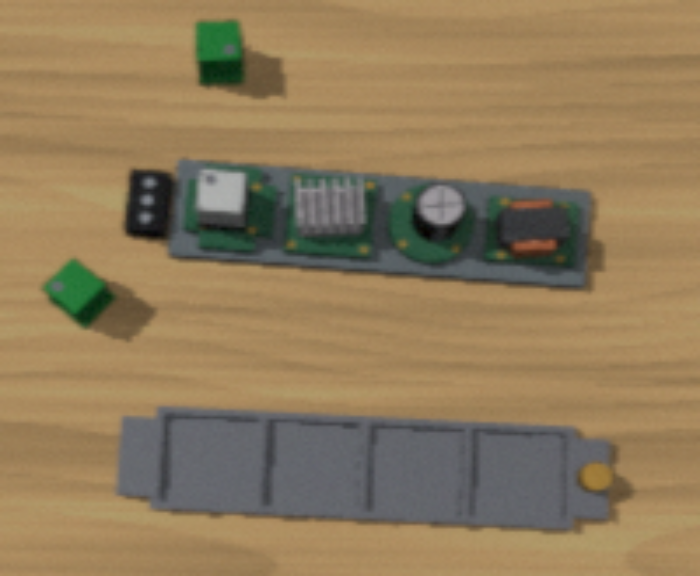

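The crop confirms the white relay at about (220,195) in the crop, on the cross plate. The networks only reported the green decoys as relay, so I'll measure the tops by height instead.

Run:
```python
from h import *
p=cams.capture("top"); w=world(p)
for n,(u,v),z in [("relay",(293,230),.088),("heatsink",(324,234),.066),("capacitor",(355,234),.081),("transformer",(384,241),.068)]:
    m=np.zeros((480,640),bool); m[v-18:v+18,u-16:u+17]=1
    q=w[m&(abs(w[...,2]-z)<.006)]
    A=np.cov(q[:,:2].T); e,V=np.linalg.eigh(A); 
    print(n,len(q),rect(q),"mean",np.round(q.mean(0)*1000,1),"pca long axis",np.round(V[:,1],3),"z",round(np.median(q[:,2]),4))
m=(abs(w[...,2]-.016)<.004); m[:290]=0; m[345:]=0; m[:,:255]=0; m[:,415:]=0
print("tray+blocks",rect(w[m]))
m=(abs(w[...,2]-.014)<.004); m[:215]=0; m[265:]=0; m[:,:278]=0; m[:,405:]=0
print("strip",rect(w[m]))
```

```text
relay 181 (array([659.9,  93.9]), array([31.9, 33.5]), -4.3) mean [659.6  94.   87.9] pca long axis [-0.997  0.082] z 0.0882
heatsink 103 (array([657.6,  19.9]), array([36.6, 43.8]), 0.6) mean [657.5  20.3  65.3] pca long axis [-0.154  0.988] z 0.0651
capacitor 165 (array([652. , -56.4]), array([33.4, 33. ]), 21.8) mean [651.9 -55.7  81. ] pca long axis [-0.932 -0.362] z 0.0813
transformer 218 (array([ 641.8, -121.9]), array([37.8, 46.8]), 4.8) mean [ 641.7 -121.3   67.1] pca long axis [-0.034  0.999] z 0.0672
tray+blocks (array([462.3,  -5.5]), array([341.4,  78.3]), -2.4)
strip (array([653.9, -16.3]), array([301.8,  78.9]), -4.3)
```

>>> carry_out([
  {"slide": [1,0,0],"angular": [0,0,-1]},
  {"slide": [1,0,0],"angular": [0,0,-1]},
  {"slide": [1,0,0],"angular": [0,0,-1]},
  {"slide": [1,0,0],"angular": [0,0,-1]},
  {"slide": [1,0,0],"angular": [0,0,-1]},
], fingers=1, squeeze=25)

```text
time: 1.42
tool_pos: [0.3872, -0.4598, 0.1687]
ee_rot: [-0.0, 0.835, 0.55, 0.0]
wrist_force: [0.5, -0.2, 0.1]
gripper_width: 1.001
finger_force: 0.0
```

>>> carry_out([
  {"slide": [1,1,0],"angular": [0,0,-1]},
  {"slide": [1,1,0],"angular": [0,0,-1]},
  {"slide": [1,1,0],"angular": [0,0,-0.7]},
  {"slide": [1,1,0],"angular": [0,0,0]},
  {"slide": [1,1,0],"angular": [0,0,0]},
])

```text
time: 2.05
tool_pos: [0.5596, -0.3398, 0.1687]
ee_rot: [-0.0, 0.719, 0.695, -0.0]
wrist_force: [0.2, -0.3, -0.2]
gripper_width: 1.001
finger_force: 0.0
```

```bash
cat >> h.py <<'E'
def go(x,y,z,yaw):
    "units still to go to TCP x,y,z (mm) with closing axis at yaw deg from world x"
    s,R=tool(); d=R.T@(np.array([x,y,z])/1000-s["tool_pos"])/.03
    phi=np.degrees(np.arctan2(R[1,1],R[0,1])); dy=(yaw-phi+90)%180-90
    # slides after the turn:
    a=np.radians(yaw); X=np.array([-np.sin(a),np.cos(a),0]);Y=np.array([np.cos(a),np.sin(a),0])
    f=1 if R[0,1]>0 else -1
    e=np.array([x,y,z])/1000-s["tool_pos"]
    print("t",round(s["time"],2),"pos",np.round(s["tool_pos"]*1000,1),"yaw",round(phi,2),"tilt",np.round(R[:2,2],4),"w",round(float(s["gripper_width"]),3),"F",round(float(s["finger_force"]),1))
    print("slide now",np.round(d,2),"turn",round(-dy/8,2),"| slide after turn",np.round([f*e@X/.03,f*e@Y/.03,-e[2]/.03],2))
E
python3 -c "
from h import *
go(642,-122,168,2)"
```

```text
t 2.05 pos [ 559.6 -339.8  168.7] yaw -2.01 tilt [-0.0001  0.    ] w 1.001 F 0.0
slide now [7.35 2.49 0.02] turn -0.5 | slide after turn [7.16 3.   0.02]
```

>>> carry_out([
  {"slide": [1,0.5,0],"angular": [0,0,-0.4]},
  {"slide": [1,0.5,0],"angular": [0,0,0]},
  {"slide": [1,0.5,0],"angular": [0,0,0]},
  {"slide": [1,0.5,0],"angular": [0,0,0]},
  {"slide": [0,0,0],"angular": [0,0,0]},
])

```text
time: 2.68
tool_pos: [0.6186, -0.2171, 0.1688]
ee_rot: [-0.0, 0.698, 0.717, 0.0]
wrist_force: [-0.1, 0.0, -0.3]
gripper_width: 0.999
finger_force: 0.0
```

```bash
python3 -c "
from h import *
go(642,-122,168,2)
p=cams.capture('wrist'); cv2.imwrite('pics/w1.png',p['color']); print(-p['R'].T@p['t'],p['R'])"
```

```text
t 2.67 pos [ 618.6 -217.1  168.8] yaw 1.54 tilt [0.0002 0.0009] w 0.999 F 0.0
slide now [3.15 0.87 0.03] turn -0.06 | slide after turn [3.14 0.89 0.03]
[ 0.61615212 -0.13951774  0.38583282] [[ 9.99648776e-01  2.65011060e-02  1.26193978e-04]
 [ 2.54975852e-02 -9.63071294e-01  2.68036482e-01]
 [ 7.22479701e-03 -2.67939124e-01 -9.63408755e-01]]
```

View pics/w1.png

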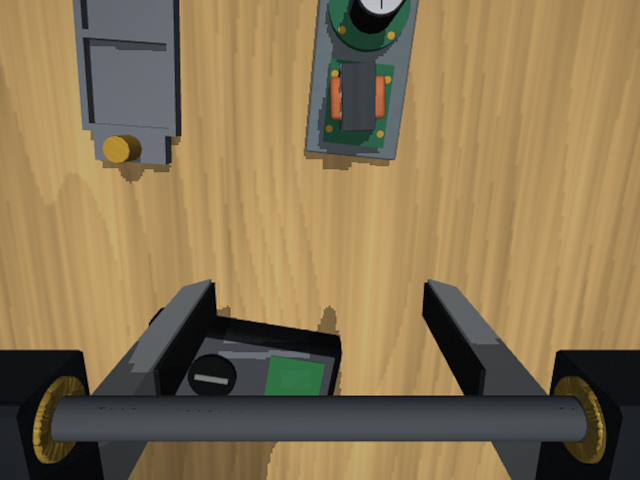

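The wrist view shows the transformer at (358,95), the capacitor at (380,5) beyond it, the tray post at (120,148), and the fingers open below. I'll measure the transformer's top and the tray end from this view.

Run:
```python
from h import *
p=cams.capture('wrist'); w=world(p)
m=(abs(w[...,2]-.068)<.004); m[:50]=0; m[150:]=0; m[:,:310]=0; m[:,410:]=0
print("core",m.sum(),rect(w[m]),np.median(w[m][:,2]))
m=(abs(w[...,2]-.042)<.004); m[120:180,90:150]&=True; k=np.zeros_like(m); k[125:170,90:150]=1
print("post",rect(w[m&k]))
```

```text
core 2387 (array([ 643. , -122.6]), array([35.7, 46.2]), 1.9) 0.06881344824354656
post (array([ 456.7, -165.2]), array([21.2, 21.5]), 41.6)
```

>>> carry_out([
  {"slide": [1,0.3,0],"angular": [0,0,0]},
  {"slide": [1,0.3,0],"angular": [0,0,0]},
  {"slide": [0.8,0.25,0],"angular": [0,0,0]},
  {"slide": [0.35,0.07,0.5],"angular": [0,0,0]},
  {"slide": [0,0,1],"angular": [0,0,0]},
])

```text
time: 3.4
tool_pos: [0.6436, -0.1258, 0.1232]
ee_rot: [0.001, 0.7, 0.715, 0.0]
wrist_force: [1.1, -0.2, -1.2]
gripper_width: 1.0
finger_force: 0.0
```

```bash
python3 -c "
from h import *
go(643,-122.5,40,2)"
```

```text
t 3.4 pos [ 643.6 -125.8  123.2] yaw 1.21 tilt [ 0.0013 -0.0006] w 1.0 F 0.0
slide now [ 0.11 -0.02  2.77] turn -0.1 | slide after turn [ 0.11 -0.02  2.77]
```

>>> carry_out([
  {"slide": [0.1,0,1],"angular": [0,0,0]},
  {"slide": [0,0,1],"angular": [0,0,0]},
  {"slide": [0,0,0.77],"angular": [0,0,0]},
  {"slide": [0,0,0],"angular": [0,0,0]},
])

```text
time: 3.9
tool_pos: [0.6415, -0.1235, 0.0383]
ee_rot: [-0.001, 0.7, 0.714, -0.001]
wrist_force: [-0.0, -0.4, 0.3]
gripper_width: 1.002
finger_force: 0.0
```

>>> carry_out([
  {"slide": [0,0,0],"angular": [0,0,0]},
  {"slide": [0,0,0],"angular": [0,0,0]},
  {"slide": [0,0,0],"angular": [0,0,0]},
  {"slide": [0,0,0],"angular": [0,0,0]},
  {"slide": [0,0,0],"angular": [0,0,0]},
], fingers=0, squeeze=25)

```text
time: 4.53
tool_pos: [0.6435, -0.1222, 0.0408]
ee_rot: [0.0, 0.7, 0.715, 0.0]
wrist_force: [-0.4, -0.4, 1.1]
gripper_width: 0.506
finger_force: 0.0
```

>>> carry_out([
  {"slide": [0,0,0],"angular": [0,0,0]},
  {"slide": [0,0,0],"angular": [0,0,0]},
])

```text
time: 4.78
tool_pos: [0.6434, -0.1222, 0.0406]
ee_rot: [-0.0, 0.7, 0.714, -0.0]
wrist_force: [-0.1, -0.5, -0.0]
gripper_width: 0.294
finger_force: 0.0
```

>>> carry_out([
  {"slide": [0,0,0],"angular": [0,0,0]},
  {"slide": [0,0,0],"angular": [0,0,0]},
])

```text
time: 5.03
tool_pos: [0.6434, -0.1222, 0.0406]
ee_rot: [-0.0, 0.7, 0.714, -0.0]
wrist_force: [0.2, -0.1, -0.3]
gripper_width: 0.081
finger_force: 0.0
```

```bash
python3 -c "
from h import *
go(643,-122.5,40,2)
p=cams.capture('wrist'); cv2.imwrite('pics/w2.png',p['color'])"
```

```text
t 5.03 pos [ 643.4 -122.2   40.6] yaw 1.2 tilt [-0.0001  0.    ] w 0.081 F 0.0
slide now [-0.01 -0.01  0.02] turn -0.1 | slide after turn [-0.01 -0.01  0.02]
```

View pics/w2.png

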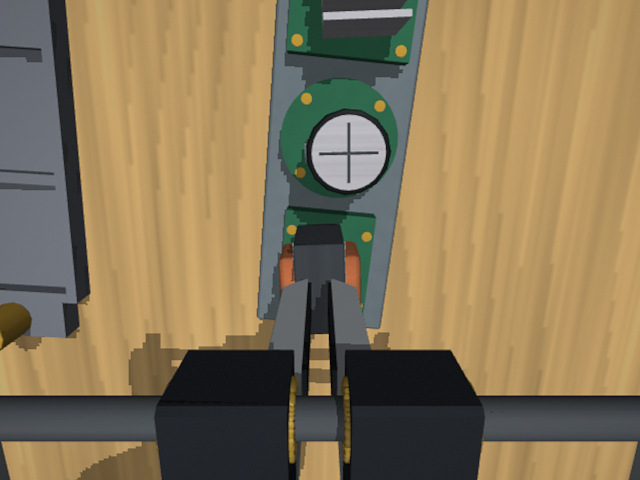

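The picture shows the fingers nearly shut at (320,300), overlapping the transformer core at (320,265), which hasn't moved. The grasp missed, so I'll check with depth where the fingertips really are.

Run:
```python
from h import *
p=cams.capture('wrist'); w=world(p)
for u,v in [(320,230),(320,260),(319,300),(319,325),(290,290),(346,290),(290,320),(288,268),(353,265),(284,240),(345,150),(297,40),(30,200)]: print((u,v),np.round(w[v,u]*1000,1), round(float(p["depth"][v,u]),4))
print(-p["R"].T@p["t"],p["fx"])
p=cams.capture('top'); w2=world(p)
cv2.imwrite("pics/t2.png",cv2.resize(p["color"][190:290,320:440],None,fx=5,fy=5))
p=cams.capture('scene')
cv2.imwrite("pics/s2.png",cv2.resize(p["color"][180:340,220:420],None,fx=4,fy=3.7))
```

```text
(320, 230) [643.1 -99.6  42.9] 0.2215
(320, 260) [ 643.2 -107.4   68.6] 0.1989
(319, 300) [ 643.1 -126.9   70.3] 0.2025
(319, 325) [ 643.4 -140.5   69.3] 0.2072
(290, 290) [ 630.7 -113.2   91.8] 0.1781
(346, 290) [ 654.1 -112.7   91.8] 0.1781
(290, 320) [ 632.6 -112.9  120. ] 0.1509
(288, 268) [ 627.9 -113.7   62.9] 0.206
(353, 265) [ 659.1 -111.1   64.2] 0.2042
(284, 240) [ 623.1 -110.    26.7] 0.2399
(345, 150) [652.2 -56.   82.2] 0.172
(297, 40) [629.8  -6.6  28. ] 0.2108
(30, 200) [470.4 -93.9   7.1] 0.2536
[ 0.64152192 -0.04446309  0.25753635] 426.2014153807133
```

View pics/s2.png

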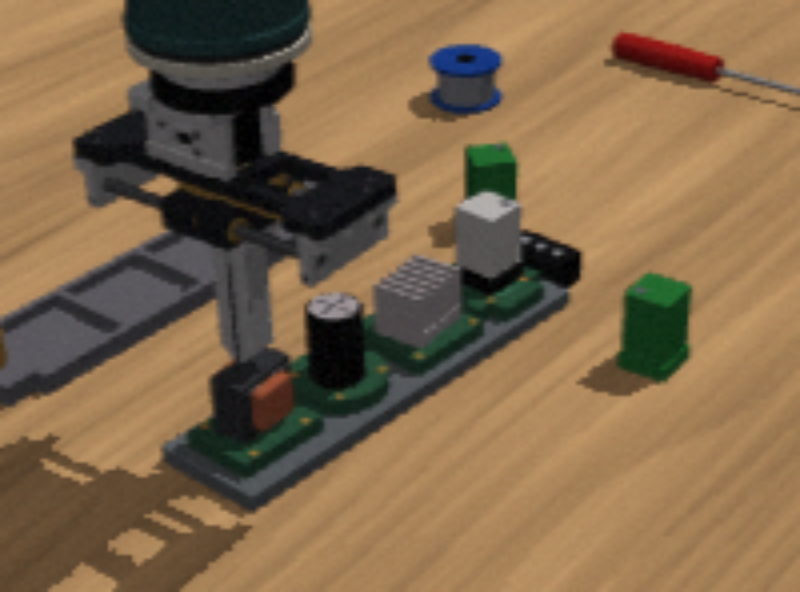

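The side view shows the fingertips closing just above the transformer's top, not around it, although the reported TCP is at z = 41 mm. I'll measure the real tip height.

```bash
cat >> h.py <<'E'
def tips():
    s,R=tool(); p=cams.capture('wrist'); w=world(p); e=(w-s["tool_pos"])@R
    m=(abs(e[...,0]-8)<5)&(abs(e[...,1])<62)&(e[...,2]<30)&(e[...,2]>-150)
    m&=w[...,2]>.02
    v,u=np.where(m); 
    for lo,hi in [(-62,-30),(-30,0),(0,30),(30,62)]:
        k=m&(e[...,1]*1000>lo)&(e[...,1]*1000<hi)
        if k.sum()>20: print("y",lo,hi,"n",k.sum(),"z tool max",np.percentile(e[k][:,2]*1000,[90,98,100]).round(1),"y range",(e[k][:,1].min()*1000).round(1),(e[k][:,1].max()*1000).round(1))
E
sed -i 's/^/ /;s/^ //' h.py
python3 - <<'E'
from h import *
import h
h.tips=None
s,R=tool(); p=cams.capture('wrist'); w=world(p); e=((w-s["tool_pos"])@R)*1000
for u in (292,300,345,338):
    print(u,[ (v,np.round(e[v,u],0).tolist()) for v in range(262,310,5)])
E
```

```text
292 [(262, [12.0, -13.0, -22.0]), (267, [9.0, -13.0, -23.0]), (272, [7.0, -13.0, -23.0]), (277, [4.0, -13.0, -22.0]), (282, [2.0, -13.0, -23.0]), (287, [9.0, -12.0, -48.0]), (292, [9.0, -12.0, -52.0]), (297, [9.0, -11.0, -58.0]), (302, [9.0, -11.0, -63.0]), (307, [10.0, -11.0, -68.0])]
300 [(262, [14.0, -9.0, -28.0]), (267, [12.0, -9.0, -29.0]), (272, [9.0, -9.0, -29.0]), (277, [6.0, -9.0, -28.0]), (282, [4.0, -9.0, -28.0]), (287, [9.0, -8.0, -48.0]), (292, [10.0, -8.0, -54.0]), (297, [10.0, -8.0, -59.0]), (302, [9.0, -8.0, -63.0]), (307, [9.0, -8.0, -68.0])]
345 [(262, [12.0, 12.0, -24.0]), (267, [11.0, 12.0, -28.0]), (272, [9.0, 12.0, -29.0]), (277, [7.0, 12.0, -29.0]), (282, [4.0, 12.0, -29.0]), (287, [9.0, 11.0, -48.0]), (292, [9.0, 10.0, -53.0]), (297, [9.0, 10.0, -58.0]), (302, [9.0, 10.0, -64.0]), (307, [9.0, 10.0, -67.0])]
338 [(262, [14.0, 9.0, -28.0]), (267, [11.0, 9.0, -28.0]), (272, [9.0, 9.0, -27.0]), (277, [7.0, 9.0, -29.0]), (282, [4.0, 9.0, -29.0]), (287, [9.0, 8.0, -48.0]), (292, [10.0, 7.0, -54.0]), (297, [10.0, 7.0, -59.0]), (302, [9.0, 7.0, -63.0]), (307, [9.0, 7.0, -67.0])]
```

Depth puts the real fingertips about 45 mm short of the reported TCP, which the side view bears out. I'll treat tip z as TCP z + 45 mm, then reopen and descend gently.

>>> carry_out([
  {"slide": [0,0,0],"angular": [0,0,-0.1]},
  {"slide": [0,0,0],"angular": [0,0,0]},
  {"slide": [0,0,0],"angular": [0,0,0]},
  {"slide": [0,0,0],"angular": [0,0,0]},
  {"slide": [0,0,0],"angular": [0,0,0]},
], fingers=0.75)

```text
time: 5.9
tool_pos: [0.6434, -0.1222, 0.0406]
ee_rot: [-0.0, 0.695, 0.719, -0.0]
wrist_force: [0.1, 0.3, -0.1]
gripper_width: 0.499
finger_force: 0.0
```

>>> carry_out([
  {"slide": [0,0,0],"angular": [0,0,0]},
  {"slide": [0,0,0],"angular": [0,0,0]},
  {"slide": [0,0,0.5],"angular": [0,0,0]},
  {"slide": [0,0,0.5],"angular": [0,0,0]},
  {"slide": [0,0,0.5],"angular": [0,0,0]},
])

```text
time: 6.52
tool_pos: [0.643, -0.1221, -0.006]
ee_rot: [-0.0, 0.695, 0.719, -0.0]
wrist_force: [-0.1, -0.2, -1.2]
gripper_width: 0.752
finger_force: 0.0
```

>>> carry_out([
  {"slide": [0,0,0],"angular": [0,0,0]},
  {"slide": [0,0,0],"angular": [0,0,0]},
  {"slide": [0,0,0],"angular": [0,0,0]},
  {"slide": [0,0,0],"angular": [0,0,0]},
  {"slide": [0,0,0],"angular": [0,0,0]},
], fingers=0.1)

```text
time: 7.15
tool_pos: [0.6438, -0.1223, -0.0038]
ee_rot: [0.0, 0.695, 0.719, 0.0]
wrist_force: [0.2, 0.1, 6.1]
gripper_width: 0.422
finger_force: 24.9
```

>>> carry_out([
  {"slide": [0,0,-0.4],"angular": [0,0,0]},
  {"slide": [0,0,-0.8],"angular": [0,0,0]},
  {"slide": [0,0,-1],"angular": [0,0,0]},
  {"slide": [0,0,-0.8],"angular": [0,0,0]},
  {"slide": [0,-0.3,-0.2],"angular": [0,0,0.55]},
])

```text
time: 7.78
tool_pos: [0.6352, -0.1224, 0.0938]
ee_rot: [0.001, 0.722, 0.692, 0.001]
wrist_force: [-0.9, 0.2, -4.0]
gripper_width: 0.424
finger_force: 24.9
```

```bash
python3 -c "
from h import *
go(466.6,101.7,-24,-2.4)"
```

```text
t 7.78 pos [ 635.2 -122.4   93.8] yaw -2.46 tilt [ 0.0022 -0.    ] w 0.424 F 24.9
slide now [ 7.22 -5.95  3.91] turn -0.01 | slide after turn [ 7.23 -5.93  3.93]
```

>>> carry_out([
  {"slide": [0.5,-0.7,0],"angular": [0,0,0]},
  {"slide": [0.9,-1,0],"angular": [0,0,0]},
  {"slide": [1,-1,0],"angular": [0,0,0]},
  {"slide": [1,-1,0],"angular": [0,0,0]},
  {"slide": [1,-0.8,0],"angular": [0,0,0]},
])

```text
time: 8.4
tool_pos: [0.5038, 0.0159, 0.0922]
ee_rot: [0.0, 0.722, 0.692, -0.0]
wrist_force: [0.7, 0.4, -3.1]
gripper_width: 0.424
finger_force: 24.9
```

>>> carry_out([
  {"slide": [1,-0.7,0],"angular": [0,0,0]},
  {"slide": [1,-0.5,0.3],"angular": [0,0,0]},
  {"slide": [0.6,-0.2,0.8],"angular": [0,0,0]},
  {"slide": [0.2,0,0.8],"angular": [0,0,0]},
  {"slide": [0,0,0.3],"angular": [0,0,0]},
])

```text
time: 9.02
tool_pos: [0.466, 0.1009, 0.0251]
ee_rot: [-0.0, 0.721, 0.692, -0.001]
wrist_force: [-0.2, -0.6, -3.0]
gripper_width: 0.422
finger_force: 24.9
```

```bash
python3 -c "
from h import *
go(466.6,101.7,-24,-2.4)
p=cams.capture('wrist'); cv2.imwrite('pics/w3.png',p['color'])
w=world(p)
m=(abs(w[...,2]-.016)<.003)&(abs(w[...,0]-.465)<.06)&(abs(w[...,1]-.1)<.12); print(m.sum(),rect(w[m]))"
```

```text
t 9.03 pos [466.  100.9  25.1] yaw -2.34 tilt [-0.0014 -0.0002] w 0.422 F 24.9
slide now [0.03 0.02 1.64] turn 0.01 | slide after turn [0.03 0.02 1.64]
9131 (array([466.4,  71.3]), array([185.8,  78.4]), -2.4)
```

View pics/w3.png

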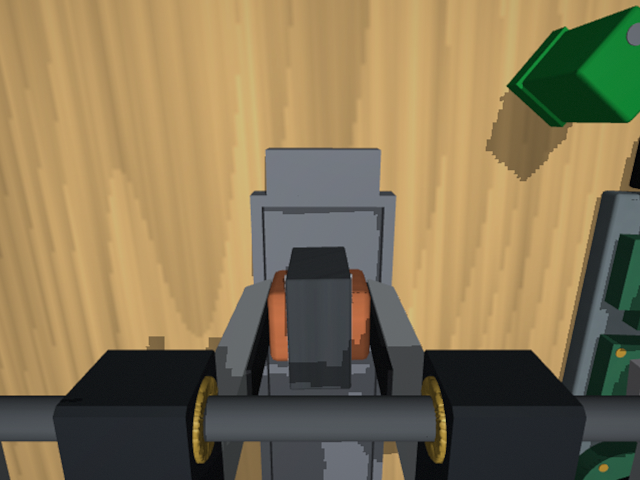

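The view shows the transformer gripped upright at (320,315), over the end pocket at (323,240).

>>> carry_out([
  {"slide": [0,0,0.7],"angular": [0,0,0]},
  {"slide": [0,0,0.5],"angular": [0,0,0]},
  {"slide": [0,0,0.3],"angular": [0,0,0]},
  {"slide": [0,0,0.1],"angular": [0,0,0]},
  {"slide": [0,0,0.04],"angular": [0,0,0]},
])

```text
time: 9.7
tool_pos: [0.4668, 0.1007, -0.0233]
ee_rot: [0.0, 0.722, 0.692, 0.0]
wrist_force: [0.8, 0.1, -3.4]
gripper_width: 0.427
finger_force: 24.9
```

```bash
python3 -c "
from h import *
go(466.6,101.7,-24,-2.4)
print(tool()[0]['wrist_force'])"
```

```text
t 9.7 pos [466.8 100.7 -23.3] yaw -2.4 tilt [0.0002 0.0001] w 0.427 F 24.9
slide now [ 0.03 -0.01  0.02] turn 0.0 | slide after turn [ 0.03 -0.01  0.02]
[ 0.7899166   0.11056684 -3.42326088]
```

>>> carry_out([
  {"slide": [0,0,0.03],"angular": [0,0,0]},
  {"slide": [0,0,0.02],"angular": [0,0,0]},
])

```text
time: 9.95
tool_pos: [0.4669, 0.1008, -0.024]
ee_rot: [0.0, 0.722, 0.692, 0.0]
wrist_force: [-10.1, -3.1, 33.4]
gripper_width: 0.424
finger_force: 24.9
```

>>> carry_out([
  {"slide": [0,0,0],"angular": [0,0,0]},
  {"slide": [0,0,0],"angular": [0,0,0]},
  {"slide": [0,0,0],"angular": [0,0,0]},
  {"slide": [0,0,-0.3],"angular": [0,0,0]},
  {"slide": [0,0,-0.7],"angular": [0,0,0]},
], fingers=0.75)

```text
time: 10.58
tool_pos: [0.4659, 0.1007, 0.005]
ee_rot: [-0.001, 0.722, 0.692, -0.001]
wrist_force: [0.1, 0.2, 0.4]
gripper_width: 0.747
finger_force: 0.0
```

>>> carry_out([
  {"slide": [0,0,-1],"angular": [0,0,0]},
  {"slide": [0,0,-1],"angular": [0,0,0]},
  {"slide": [-0.5,0.6,-0.4],"angular": [0,0,0]},
  {"slide": [-0.9,1,0],"angular": [0,0,0]},
  {"slide": [-0.9,1,0],"angular": [0,0,0]},
])

```text
time: 11.2
tool_pos: [0.5424, 0.0277, 0.0775]
ee_rot: [0.0, 0.722, 0.692, 0.0]
wrist_force: [1.0, 0.8, 0.0]
gripper_width: 0.749
finger_force: 0.0
```

```bash
python3 -c "
from h import *
go(652,-56,1,-2.4)
p=cams.capture('top'); w=world(p)
m=(abs(w[...,2]-.048)<.006)&(abs(w[...,0]-.466)<.05)&(abs(w[...,1]-.1)<.05); print(m.sum(),rect(w[m]),np.median(w[m][:,2]))
cv2.imwrite('pics/t3.png',p['color'])"
```

```text
t 11.2 pos [542.4  27.7  77.5] yaw -2.37 tilt [ 0.0004 -0.0001] w 0.749 F 0.0
slide now [-2.63  3.76  2.55] turn 0.0 | slide after turn [-2.63  3.77  2.55]
230 (array([465.2, 100.6]), array([38.2, 45.4]), 0.4) 0.046824857557114304
```

>>> carry_out([
  {"slide": [-0.8,1,0],"angular": [0,0,0]},
  {"slide": [-0.8,1,0],"angular": [0,0,0]},
  {"slide": [-0.7,1,0],"angular": [0,0,0]},
  {"slide": [-0.3,0.6,0],"angular": [0,0,0]},
  {"slide": [0,0,0],"angular": [0,0,0]},
])

```text
time: 11.88
tool_pos: [0.6465, -0.0545, 0.0766]
ee_rot: [-0.0, 0.722, 0.692, -0.0]
wrist_force: [-0.3, 0.4, -0.2]
gripper_width: 0.747
finger_force: 0.0
```

```bash
python3 -c "
from h import *
p=cams.capture('wrist'); w=world(p)
m=(abs(w[...,2]-.082)<.004)&(abs(w[...,0]-.652)<.025)&(abs(w[...,1]+.056)<.025); print(m.sum(),rect(w[m]),np.median(w[m][:,2]))
c=rect(w[m])[0]; go(*c,1,-2.4)
m=(abs(w[...,2]-.066)<.004)&(abs(w[...,0]-.657)<.04)&(abs(w[...,1]-.02)<.03); print('hs',m.sum(),rect(w[m]),np.median(w[m][:,2]))
m=(abs(w[...,2]-.088)<.004)&(abs(w[...,0]-.657)<.04)&(abs(w[...,1]-.09)<.03); print('rel',m.sum(),rect(w[m]) if m.sum()>9 else '')"
```

```text
3158 (array([653.6, -56.5]), array([34.3, 34.1]), -22.9) 0.08235339734538705
t 11.93 pos [645.8 -53.6  76.7] yaw -2.4 tilt [-0.0008  0.0005] w 0.753 F 0.0
slide now [-0.09  0.27  2.52] turn 0.0 | slide after turn [-0.09  0.26  2.52]
hs 2561 (array([659.1,  18.9]), array([36.1, 46.1]), 3.1) 0.06687008485433843
rel 0
```

>>> carry_out([
  {"slide": [-0.08,0.24,0],"angular": [0,0,0]},
  {"slide": [0,0,0.8],"angular": [0,0,0]},
  {"slide": [0,0,1],"angular": [0,0,0]},
  {"slide": [0,0,0.7],"angular": [0,0,0]},
  {"slide": [0,0,0],"angular": [0,0,0]},
])

```text
time: 12.55
tool_pos: [0.6525, -0.0564, 0.0008]
ee_rot: [-0.001, 0.722, 0.692, -0.001]
wrist_force: [0.1, 0.2, 1.5]
gripper_width: 0.75
finger_force: 0.0
```

>>> carry_out([
  {"slide": [0,0,0],"angular": [0,0,0]},
  {"slide": [0,0,0],"angular": [0,0,0]},
  {"slide": [0,0,0],"angular": [0,0,0]},
  {"slide": [0,0,0],"angular": [0,0,0]},
  {"slide": [0,0,0],"angular": [0,0,0]},
], fingers=0.1, squeeze=20)

```text
time: 13.18
tool_pos: [0.6536, -0.0567, 0.0023]
ee_rot: [0.0, 0.722, 0.692, 0.0]
wrist_force: [-0.8, -0.2, 4.0]
gripper_width: 0.374
finger_force: 20.0
```

>>> carry_out([
  {"slide": [0,0,-0.4],"angular": [0,0,0]},
  {"slide": [0,0,-0.8],"angular": [0,0,0]},
  {"slide": [0,0,-1],"angular": [0,0,0]},
  {"slide": [0.1,-0.4,-0.3],"angular": [0,0,0]},
  {"slide": [0.3,-0.8,0],"angular": [0,0,0]},
])

```text
time: 13.8
tool_pos: [0.6173, -0.0432, 0.0772]
ee_rot: [0.0, 0.722, 0.692, 0.0]
wrist_force: [0.7, 1.4, -1.9]
gripper_width: 0.369
finger_force: 20.0
```

>>> carry_out([
  {"slide": [0.5,-1,0],"angular": [0,0,0]},
  {"slide": [0.5,-1,0],"angular": [0,0,0]},
  {"slide": [0.5,-1,0],"angular": [0,0,0]},
  {"slide": [0.5,-1,0],"angular": [0,0,0]},
  {"slide": [0.2,-0.8,0.3],"angular": [0,0,0]},
])

```text
time: 14.42
tool_pos: [0.4749, 0.0296, 0.0678]
ee_rot: [0.0, 0.721, 0.693, -0.0]
wrist_force: [0.5, 0.5, -2.1]
gripper_width: 0.37
finger_force: 20.0
```

>>> carry_out([
  {"slide": [0,-0.4,0.7],"angular": [0,0,0]},
  {"slide": [0,0,0.6],"angular": [0,0,0]},
  {"slide": [0,0,0.2],"angular": [0,0,0]},
])

```text
time: 14.8
tool_pos: [0.4633, 0.0293, 0.022]
ee_rot: [-0.001, 0.722, 0.692, -0.001]
wrist_force: [-1.0, -0.1, -0.6]
gripper_width: 0.367
finger_force: 20.0
```

```bash
python3 -c "
from h import *
go(463.7,29.8,-18,-2.4)"
```

```text
t 14.8 pos [463.3  29.3  22. ] yaw -2.38 tilt [-0.0019 -0.    ] w 0.367 F 20.0
slide now [0.02 0.01 1.33] turn 0.0 | slide after turn [0.02 0.01 1.33]
```

>>> carry_out([
  {"slide": [0,0,0.6],"angular": [0,0,0]},
  {"slide": [0,0,0.4],"angular": [0,0,0]},
  {"slide": [0,0,0.2],"angular": [0,0,0]},
  {"slide": [0,0,0.1],"angular": [0,0,0]},
  {"slide": [0,0,0.03],"angular": [0,0,0]},
])

```text
time: 15.42
tool_pos: [0.465, 0.0293, -0.0168]
ee_rot: [0.0, 0.722, 0.692, 0.0]
wrist_force: [0.4, 0.8, -0.2]
gripper_width: 0.369
finger_force: 20.0
```

>>> carry_out([
  {"slide": [0,0,0.03],"angular": [0,0,0]},
  {"slide": [0,0,0],"angular": [0,0,0]},
])

```text
time: 15.68
tool_pos: [0.4649, 0.0293, -0.0177]
ee_rot: [0.0, 0.722, 0.692, 0.0]
wrist_force: [0.3, -0.1, -0.2]
gripper_width: 0.363
finger_force: 20.0
```

>>> carry_out([
  {"slide": [0,0,0.03],"angular": [0,0,0]},
  {"slide": [0,0,0.02],"angular": [0,0,0]},
])

```text
time: 15.92
tool_pos: [0.4651, 0.0293, -0.0183]
ee_rot: [0.0, 0.722, 0.692, -0.0]
wrist_force: [-10.5, -1.1, 33.2]
gripper_width: 0.364
finger_force: 20.0
```

>>> carry_out([
  {"slide": [0,0,0],"angular": [0,0,0]},
  {"slide": [0,0,0],"angular": [0,0,0]},
  {"slide": [0,0,0],"angular": [0,0,0]},
  {"slide": [0,0,-0.3],"angular": [0,0,0]},
  {"slide": [0,0,-0.7],"angular": [0,0,0]},
], fingers=0.75)

```text
time: 16.55
tool_pos: [0.4643, 0.0294, 0.0109]
ee_rot: [-0.001, 0.722, 0.692, -0.0]
wrist_force: [-0.2, -0.1, 0.5]
gripper_width: 0.745
finger_force: 0.0
```

>>> carry_out([
  {"slide": [0,0,-1],"angular": [0,0,0]},
  {"slide": [0,0,-0.9],"angular": [0,0,-0.7]},
  {"slide": [0,0.6,-0.3],"angular": [0,0,0]},
  {"slide": [0,1,0],"angular": [0,0,0]},
  {"slide": [0,1,0],"angular": [0,0,0]},
])

```text
time: 17.18
tool_pos: [0.5437, 0.0336, 0.0775]
ee_rot: [0.0, 0.687, 0.727, 0.0]
wrist_force: [0.6, 0.4, -1.0]
gripper_width: 0.751
finger_force: 0.0
```

```bash
python3 -c "
from h import *
go(659,19,-4,3.1)
p=cams.capture('wrist'); w=world(p)
for n,x,y in (('cap',.465,.029),):
  m=(abs(w[...,2]-.061)<.006)&(abs(w[...,0]-x)<.03)&(abs(w[...,1]-y)<.03); print(n,m.sum(),rect(w[m]) if m.sum()>9 else '',np.median(w[m][:,2]))
p=cams.capture('top'); w=world(p)
for n,x,y in (('cap',.465,.029),):
  m=(abs(w[...,2]-.061)<.006)&(abs(w[...,0]-x)<.03)&(abs(w[...,1]-y)<.03); print(n,m.sum(),rect(w[m]) if m.sum()>9 else '',np.median(w[m][:,2]))
"
```

```text
t 17.18 pos [543.7  33.6  77.5] yaw 3.19 tilt [ 0.0007 -0.0001] w 0.751 F 0.0
slide now [-0.7   3.81  2.72] turn 0.01 | slide after turn [-0.69  3.81  2.72]
cap 2843 (array([465.2,  29.4]), array([34.3, 34.4]), 43.1) 0.06230592285125204
cap 0  nan
  return _methods._mean(a, axis=axis, dtype=dtype,
  ret = ret.dtype.type(ret / rcount)
```

>>> carry_out([
  {"slide": [-0.2,1,0],"angular": [0,0,0]},
  {"slide": [-0.2,1,0],"angular": [0,0,0]},
  {"slide": [-0.2,1,0],"angular": [0,0,0]},
  {"slide": [-0.1,0.8,0],"angular": [0,0,0]},
  {"slide": [0,0,0],"angular": [0,0,0]},
])

```text
time: 17.9
tool_pos: [0.6581, 0.019, 0.0766]
ee_rot: [-0.0, 0.687, 0.726, 0.0]
wrist_force: [-0.1, -0.3, 0.7]
gripper_width: 0.75
finger_force: 0.0
```

```bash
python3 -c "
from h import *
p=cams.capture('wrist'); w=world(p)
m=(abs(w[...,2]-.066)<.004)&(abs(w[...,0]-.657)<.04)&(abs(w[...,1]-.02)<.03); R=rect(w[m]);print('hs',m.sum(),R,np.median(w[m][:,2]))
go(*R[0],-4,3.1)
m=(abs(w[...,2]-.088)<.004)&(abs(w[...,0]-.657)<.04)&(abs(w[...,1]-.09)<.03); print('rel',m.sum(),rect(w[m]) if m.sum()>9 else '')"
```

```text
hs 2880 (array([659. ,  19.2]), array([36. , 46.4]), 3.3) 0.06664434802800692
t 17.95 pos [657.2  19.3  76.6] yaw 3.21 tilt [-0.0007  0.0005] w 0.752 F 0.0
slide now [-0.01  0.06  2.69] turn 0.01 | slide after turn [-0.01  0.06  2.69]
rel 4763 (array([661.5,  93.4]), array([32.1, 32.1]), -4.6)
```

>>> carry_out([
  {"slide": [0,0.05,0.7],"angular": [0,0,0]},
  {"slide": [0,0,1],"angular": [0,0,0]},
  {"slide": [0,0,0.8],"angular": [0,0,0]},
  {"slide": [0,0,0.2],"angular": [0,0,0]},
  {"slide": [0,0,0],"angular": [0,0,0]},
])

```text
time: 18.58
tool_pos: [0.6588, 0.0193, -0.0044]
ee_rot: [-0.0, 0.687, 0.727, -0.0]
wrist_force: [0.1, -0.6, 0.3]
gripper_width: 0.751
finger_force: 0.0
```

>>> carry_out([
  {"slide": [0,0,0],"angular": [0,0,0]},
  {"slide": [0,0,0],"angular": [0,0,0]},
  {"slide": [0,0,0],"angular": [0,0,0]},
  {"slide": [0,0,0],"angular": [0,0,0]},
  {"slide": [0,0,0],"angular": [0,0,0]},
], fingers=0.1, squeeze=20)

```text
time: 19.2
tool_pos: [0.6593, 0.0191, -0.0041]
ee_rot: [0.0, 0.687, 0.727, 0.0]
wrist_force: [-1.2, -0.3, 3.6]
gripper_width: 0.381
finger_force: 20.0
```

```bash
python3 -c "
from h import *
go(460.7,-42.2,-24,-2.4)"
```

```text
t 19.2 pos [659.3  19.1  -4.1] yaw 3.2 tilt [0.0002 0.    ] w 0.381 F 20.0
slide now [-1.67 -6.72  0.66] turn 0.7 | slide after turn [-2.32 -6.53  0.66]
```

>>> carry_out([
  {"slide": [0,0,-0.4],"angular": [0,0,0]},
  {"slide": [0,0,-0.8],"angular": [0,0,0]},
  {"slide": [0,0,-1],"angular": [0,0,0]},
  {"slide": [0,0,-0.7],"angular": [0,0,0.7]},
  {"slide": [-0.2,-0.6,0],"angular": [0,0,0]},
])

```text
time: 19.82
tool_pos: [0.6423, 0.0146, 0.085]
ee_rot: [0.001, 0.722, 0.692, 0.001]
wrist_force: [-0.4, -0.5, -1.4]
gripper_width: 0.385
finger_force: 20.0
```

>>> carry_out([
  {"slide": [-0.3,-1,0],"angular": [0,0,0]},
  {"slide": [-0.4,-1,0],"angular": [0,0,0]},
  {"slide": [-0.4,-1,0],"angular": [0,0,0]},
  {"slide": [-0.4,-1,0],"angular": [0,0,0]},
  {"slide": [-0.4,-1,0],"angular": [0,0,0]},
])

```text
time: 20.45
tool_pos: [0.4879, -0.037, 0.0833]
ee_rot: [0.0, 0.722, 0.692, 0.0]
wrist_force: [-0.0, -0.6, -1.6]
gripper_width: 0.38
finger_force: 20.0
```

>>> carry_out([
  {"slide": [-0.2,-0.7,0.2],"angular": [0,0,0]},
  {"slide": [0,-0.2,0.7],"angular": [0,0,0]},
  {"slide": [0,0,0.8],"angular": [0,0,0]},
  {"slide": [0,0,0.5],"angular": [0,0,0]},
  {"slide": [0,0,0],"angular": [0,0,0]},
])

```text
time: 21.08
tool_pos: [0.4611, -0.0414, 0.0163]
ee_rot: [-0.001, 0.722, 0.692, -0.0]
wrist_force: [0.4, 0.0, -1.4]
gripper_width: 0.382
finger_force: 20.0
```

```bash
python3 -c "
from h import *
go(460.7,-42.2,-24,-2.4)"
```

```text
t 21.07 pos [461.1 -41.4  16.3] yaw -2.38 tilt [-0.0013  0.0003] w 0.382 F 20.0
slide now [-0.03 -0.01  1.34] turn 0.0 | slide after turn [-0.03 -0.01  1.34]
```

>>> carry_out([
  {"slide": [0,0,0.6],"angular": [0,0,0]},
  {"slide": [0,0,0.4],"angular": [0,0,0]},
  {"slide": [0,0,0.2],"angular": [0,0,0]},
  {"slide": [0,0,0.1],"angular": [0,0,0]},
  {"slide": [0,0,0.05],"angular": [0,0,0]},
])

```text
time: 21.7
tool_pos: [0.4616, -0.0416, -0.0237]
ee_rot: [0.0, 0.722, 0.692, 0.0]
wrist_force: [0.0, -0.6, -1.7]
gripper_width: 0.38
finger_force: 20.0
```

>>> carry_out([
  {"slide": [0,0,0.02],"angular": [0,0,0]},
  {"slide": [0,0,0],"angular": [0,0,0]},
])

```text
time: 21.95
tool_pos: [0.4616, -0.0417, -0.0242]
ee_rot: [0.0, 0.722, 0.692, 0.0]
wrist_force: [-1.8, -0.1, 1.3]
gripper_width: 0.38
finger_force: 20.0
```

>>> carry_out([
  {"slide": [0,0,0],"angular": [0,0,0]},
  {"slide": [0,0,0],"angular": [0,0,0]},
  {"slide": [0,0,0],"angular": [0,0,0]},
  {"slide": [0,0,-0.3],"angular": [0,0,0]},
  {"slide": [0,0,-0.7],"angular": [0,0,0]},
], fingers=0.75)

```text
time: 22.58
tool_pos: [0.4607, -0.0414, 0.0057]
ee_rot: [-0.001, 0.722, 0.692, -0.001]
wrist_force: [0.5, 0.5, 0.2]
gripper_width: 0.746
finger_force: 0.0
```

>>> carry_out([
  {"slide": [0,0,-1],"angular": [0,0,0]},
  {"slide": [0,0,-1],"angular": [0,0,0]},
  {"slide": [0.4,0.6,-0.4],"angular": [0,0,0.3]},
  {"slide": [0.7,1,0],"angular": [0,0,0]},
  {"slide": [0.7,1,0],"angular": [0,0,0]},
])

```text
time: 23.2
tool_pos: [0.5441, 0.0068, 0.0784]
ee_rot: [0.0, 0.736, 0.677, 0.0]
wrist_force: [0.2, -0.9, 1.0]
gripper_width: 0.75
finger_force: 0.0
```

```bash
python3 -c "
from h import *
go(661.5,93.4,6,-4.6)
p=cams.capture('wrist'); w=world(p)
m=(abs(w[...,2]-.088)<.004)&(abs(w[...,0]-.657)<.04)&(abs(w[...,1]-.09)<.03); print('rel',m.sum(),rect(w[m]) if m.sum()>9 else '')
m=(abs(w[...,2]-.046)<.006)&(abs(w[...,0]-.461)<.04)&(abs(w[...,1]+.042)<.03); print('hs',m.sum(),rect(w[m]),np.median(w[m][:,2]))"
```

```text
t 23.2 pos [544.1   6.8  78.4] yaw -4.82 tilt [ 0.0004 -0.0002] w 0.75 F 0.0
slide now [3.21 3.66 2.41] turn -0.03 | slide after turn [3.19 3.67 2.41]
rel 5345 (array([661. ,  93.4]), array([31.7, 32.7]), -4.8)
hs 658 (array([458.4, -42.6]), array([30.5, 56. ]), 20.0) 0.04610643714900646
```

>>> carry_out([
  {"slide": [0.9,1,0],"angular": [0,0,0]},
  {"slide": [0.9,1,0],"angular": [0,0,0]},
  {"slide": [0.9,1,0],"angular": [0,0,0]},
  {"slide": [0.5,0.65,0],"angular": [0,0,0]},
  {"slide": [0,0,0],"angular": [0,0,0]},
])

```text
time: 23.88
tool_pos: [0.6607, 0.0943, 0.0775]
ee_rot: [-0.001, 0.736, 0.677, 0.0]
wrist_force: [0.6, -0.1, 0.1]
gripper_width: 0.745
finger_force: 0.0
```

```bash
python3 -c "
from h import *
p=cams.capture('wrist'); w=world(p)
m=(abs(w[...,2]-.088)<.004)&(abs(w[...,0]-.657)<.04)&(abs(w[...,1]-.09)<.03); R=rect(w[m]);print('rel',m.sum(),R)
go(*R[0],6,-4.7)"
```

```text
rel 3640 (array([661.5,  93.9]), array([31.7, 32. ]), -4.3)
t 23.93 pos [660.1  93.3  77.5] yaw -4.76 tilt [-0.0008  0.0004] w 0.751 F 0.0
slide now [0.02 0.05 2.38] turn -0.01 | slide after turn [0.02 0.05 2.38]
```

>>> carry_out([
  {"slide": [0,0.04,0.6],"angular": [0,0,0]},
  {"slide": [0,0,0.9],"angular": [0,0,0]},
  {"slide": [0,0,0.7],"angular": [0,0,0]},
  {"slide": [0,0,0.2],"angular": [0,0,0]},
  {"slide": [0,0,0],"angular": [0,0,0]},
])

```text
time: 24.55
tool_pos: [0.6615, 0.0928, 0.0055]
ee_rot: [-0.0, 0.736, 0.677, -0.0]
wrist_force: [0.3, -1.7, 1.2]
gripper_width: 0.751
finger_force: 0.0
```

>>> carry_out([
  {"slide": [0,0,0],"angular": [0,0,0]},
  {"slide": [0,0,0],"angular": [0,0,0]},
  {"slide": [0,0,0],"angular": [0,0,0]},
  {"slide": [0,0,0],"angular": [0,0,0]},
  {"slide": [0,0,0],"angular": [0,0,0]},
], fingers=0.1, squeeze=30)

```text
time: 25.18
tool_pos: [0.6617, 0.0928, 0.0057]
ee_rot: [0.0, 0.736, 0.677, 0.0]
wrist_force: [-0.6, -0.4, 1.5]
gripper_width: 0.363
finger_force: 30.0
```

```bash
python3 -c "
from h import *
go(457.8,-114.1,-14,-2.4)"
```

```text
t 25.18 pos [661.7  92.8   5.7] yaw -4.8 tilt [0.0002 0.0001] w 0.363 F 30.0
slide now [-7.44 -6.2   0.66] turn -0.3 | slide after turn [-7.18 -6.5   0.66]
```

>>> carry_out([
  {"slide": [0,0,-0.2],"angular": [0,0,0]},
  {"slide": [0,0,-0.3],"angular": [0,0,0]},
  {"slide": [0,0,0],"angular": [0,0,0]},
])

```text
time: 25.55
tool_pos: [0.6622, 0.093, 0.0216]
ee_rot: [0.0, 0.736, 0.677, 0.001]
wrist_force: [0.1, -1.0, -0.9]
gripper_width: 0.358
finger_force: 30.0
```

```bash
python3 -c "
from h import *
p=cams.capture('wrist'); w=world(p)
m=(abs(w[...,0]-.6615)<.01)&(abs(w[...,1]-.092)<.01); print(np.nanmedian(w[m][:,2]))
go(457.8,-114.1,-14,-2.4)"
```

```text
0.10499652785610783
t 25.6 pos [661.9  92.9  21.1] yaw -4.8 tilt [0.0008 0.0001] w 0.359 F 30.0
slide now [-7.44 -6.2   1.16] turn -0.3 | slide after turn [-7.18 -6.51  1.17]
```

>>> carry_out([
  {"slide": [0,0,-0.5],"angular": [0,0,0]},
  {"slide": [0,0,-0.9],"angular": [0,0,0]},
  {"slide": [0,0,-0.9],"angular": [0,0,0]},
  {"slide": [0,0,-0.5],"angular": [0,0,-0.3]},
  {"slide": [-0.5,-0.5,0],"angular": [0,0,0]},
])

```text
time: 26.22
tool_pos: [0.647, 0.0797, 0.1067]
ee_rot: [0.001, 0.721, 0.693, 0.001]
wrist_force: [-0.5, -0.2, -1.3]
gripper_width: 0.358
finger_force: 30.0
```

>>> carry_out([
  {"slide": [-0.9,-0.8,0],"angular": [0,0,0]},
  {"slide": [-0.9,-0.8,0],"angular": [0,0,0]},
  {"slide": [-0.9,-0.8,0],"angular": [0,0,0]},
  {"slide": [-0.9,-0.8,0],"angular": [0,0,0]},
  {"slide": [-0.9,-0.8,0],"angular": [0,0,0]},
])

```text
time: 26.85
tool_pos: [0.5198, -0.0521, 0.1054]
ee_rot: [0.0, 0.722, 0.692, 0.0]
wrist_force: [0.3, -1.3, -0.9]
gripper_width: 0.36
finger_force: 30.0
```

>>> carry_out([
  {"slide": [-0.9,-0.8,0],"angular": [0,0,0]},
  {"slide": [-0.8,-0.8,0],"angular": [0,0,0]},
  {"slide": [-0.5,-0.4,0.2],"angular": [0,0,0]},
  {"slide": [0,0,0.7],"angular": [0,0,0]},
  {"slide": [0,0,0.6],"angular": [0,0,0]},
])

```text
time: 27.48
tool_pos: [0.458, -0.1151, 0.0599]
ee_rot: [0.001, 0.722, 0.692, 0.0]
wrist_force: [0.3, 0.0, -1.3]
gripper_width: 0.356
finger_force: 30.0
```

```bash
python3 -c "
from h import *
go(457.8,-114.1,-14,-2.4)
p=cams.capture('wrist'); cv2.imwrite('pics/w4.png',p['color'])"
```

```text
t 27.48 pos [ 458.  -115.1   59.9] yaw -2.42 tilt [ 0.001  -0.0005] w 0.356 F 30.0
slide now [ 0.04 -0.01  2.46] turn -0.0 | slide after turn [ 0.03 -0.01  2.46]
```

View pics/w4.png

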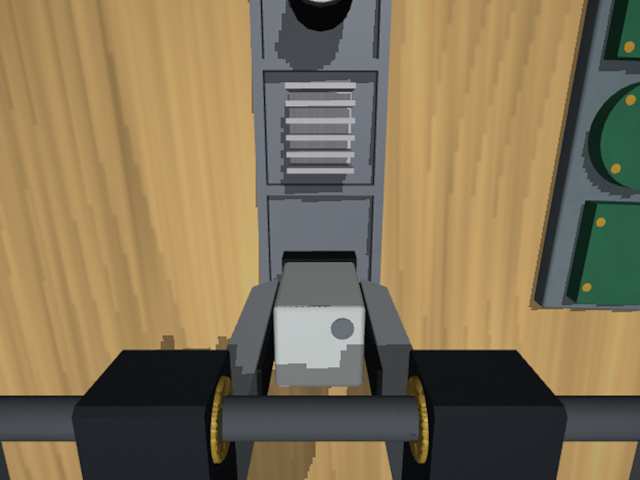

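The relay hangs upright at (320,335) over the last pocket. The heat sink sits in its pocket at (320,130) and the capacitor at (320,10).

>>> carry_out([
  {"slide": [0,0,0.8],"angular": [0,0,0]},
  {"slide": [0,0,0.8],"angular": [0,0,0]},
  {"slide": [0,0,0.5],"angular": [0,0,0]},
  {"slide": [0,0,0.2],"angular": [0,0,0]},
  {"slide": [0,0,0.1],"angular": [0,0,0]},
])

```text
time: 28.15
tool_pos: [0.4581, -0.1149, -0.0121]
ee_rot: [0.0, 0.722, 0.692, 0.0]
wrist_force: [-0.0, -0.3, -0.9]
gripper_width: 0.359
finger_force: 30.0
```

>>> carry_out([
  {"slide": [0,0,0.03],"angular": [0,0,0]},
  {"slide": [0,0,0.02],"angular": [0,0,0]},
])

```text
time: 28.4
tool_pos: [0.458, -0.1149, -0.0136]
ee_rot: [0.0, 0.722, 0.692, 0.0]
wrist_force: [-0.3, -0.4, -0.0]
gripper_width: 0.36
finger_force: 30.0
```

>>> carry_out([
  {"slide": [0,0,0.03],"angular": [0,0,0]},
  {"slide": [0,0,0],"angular": [0,0,0]},
])

```text
time: 28.65
tool_pos: [0.458, -0.1149, -0.0144]
ee_rot: [0.0, 0.722, 0.692, 0.0]
wrist_force: [-1.8, 0.4, 8.9]
gripper_width: 0.364
finger_force: 30.0
```

>>> carry_out([
  {"slide": [0,0,0],"angular": [0,0,0]},
  {"slide": [0,0,0],"angular": [0,0,0]},
  {"slide": [0,0,0],"angular": [0,0,0]},
  {"slide": [0,0,-0.3],"angular": [0,0,0]},
  {"slide": [0,0,-0.7],"angular": [0,0,0]},
], fingers=0.75)

```text
time: 29.28
tool_pos: [0.4573, -0.1146, 0.0154]
ee_rot: [-0.001, 0.722, 0.692, -0.0]
wrist_force: [0.0, 0.5, 0.0]
gripper_width: 0.752
finger_force: 0.0
```

>>> carry_out([
  {"slide": [0,0,-1],"angular": [0,0,0]},
  {"slide": [0,0,-1],"angular": [0,0,0]},
  {"slide": [0,0,-1],"angular": [0,0,0]},
  {"slide": [-1,0,-0.5],"angular": [0,0,0]},
  {"slide": [-1,0,0],"angular": [0,0,0]},
])

```text
time: 29.9
tool_pos: [0.4559, -0.1757, 0.1221]
ee_rot: [0.001, 0.721, 0.692, 0.0]
wrist_force: [-0.5, -0.1, 0.3]
gripper_width: 0.747
finger_force: 0.0
```

>>> carry_out([
  {"slide": [-1,0,0],"angular": [0,0,0]},
  {"slide": [-1,0,0],"angular": [0,0,0]},
  {"slide": [-1,0,0],"angular": [0,0,0]},
  {"slide": [0,0,0],"angular": [0,0,0]},
  {"slide": [0,0,0],"angular": [0,0,0]},
])

```text
time: 30.52
tool_pos: [0.4515, -0.264, 0.1204]
ee_rot: [-0.0, 0.722, 0.692, 0.0]
wrist_force: [0.8, 1.0, -0.2]
gripper_width: 0.75
finger_force: 0.0
```

```bash
python3 -c "
from h import *
p=cams.capture('top'); w=world(p)
for n,x,y,z in (('rel',.458,-.114,.068),('hs',.461,-.042,.046),('cap',.464,.03,.061),('tr',.467,.102,.048)):
  m=(abs(w[...,2]-z)<.005)&(abs(w[...,0]-x)<.032)&(abs(w[...,1]-y)<.032); print(n,m.sum(),rect(w[m]) if m.sum()>9 else '',np.median(w[m][:,2]))
cv2.imwrite('pics/t5.png',cv2.resize(p['color'][170:370,200:440],None,fx=3,fy=3))
print(status.get_state()['wrist_force'])"
```

```text
rel 179 (array([ 457.5, -114. ]), array([31.4, 31. ]), -0.5) 0.06772619110335706
hs 118 (array([460.1, -41. ]), array([45.8, 35. ]), -3.1) 0.0457952152846408
cap 160 (array([464.1,  29.7]), array([31.8, 33.4]), 44.7) 0.06089660841538522
tr 201 (array([465.2, 100.5]), array([37.7, 45.6]), 1.7) 0.047356008822751185
[-0.619428    0.13498906 -0.44015998]
```

View pics/t5.png

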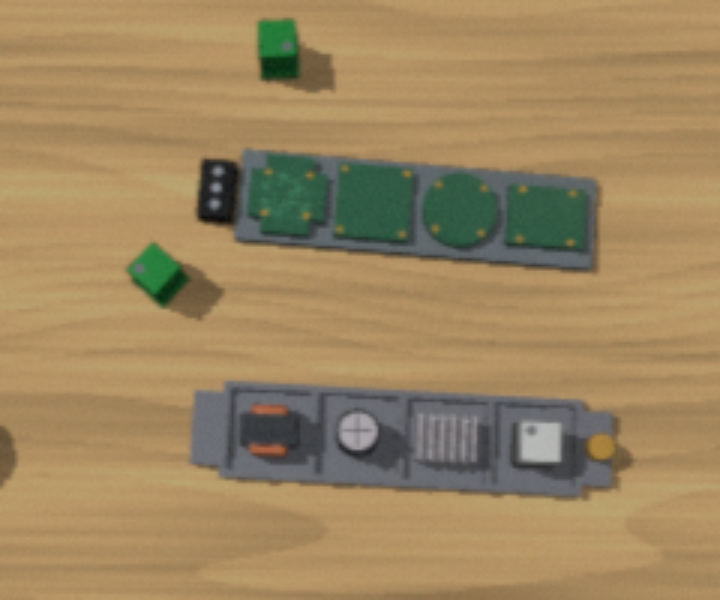

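All four components stand centred in their pockets. From the post at (600,447) they run relay, heat sink, capacitor, transformer, and the strip is empty. Their top heights match the pocket floor, so I'm handing it in.

```bash
python3 -c "
from workcell import order
print(order.sign_off())"
```

```text
the job is handed in; nothing more can be done
None
```

I handed the job in: all four components stand released and upright in the tray in order from the index post (relay, heat sink, capacitor, transformer), each within about 2 mm of its pocket centre; the sign-off returned no verdict.

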